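# Screw the battery cover of the pocket scale home

## Task

The brass screw in the battery cover of the pocket scale has come loose. Take the red screwdriver from its blue stand, find the slot with its blade and, keeping it pressed in (a push of about 10 N), turn the screw clockwise until it stops, without forcing it (never load the slot with more than 40 N). Do not touch the scale with the gripper; at the end put the screwdriver back upright in its stand, fully down, and leave the other things where they are.

Things in the scene. Friction and masses are not known exactly. Their poses are not given: they have to be found in the camera images.
- driver_grip (a point): middle of the screwdriver's handle, the place to grip. The screwdriver stands upright in the blue stand, tip down: red and black handle of square section 26 x 26 mm (flats face the x and y axes of this point), 80 mm long from 56 to 136 mm above the bit's tip; this point is on the axis, 100 mm above the tip. z points from the tip up the handle, x along the width of the blade. Mass about 0.11 kg.
- driver: the screwdriver, origin at the end of its bit, same axes as driver_grip: flat blade 12 mm wide (along x), 2.6 mm thick at its end (along y) and 3 mm from 4 mm up; round steel shank 8 mm in diameter; below the handle a plug 16 mm in diameter and 7 mm long, coned below, and above it the handle's flat shoulder 56 mm above the tip.
- scale: white pocket scale 130 x 84 x 24 mm (x, y, z), face down in a fixed wooden cradle, grey battery cover on top; origin under its centre, z up. On foam: sinks 1 mm per 6 N of push. In a collar on the cover (rim 8 mm above the cover) stands a brass screw: head 19 mm wide, one straight slot right across, 4.6 mm wide (5.6 at the mouth), 4 mm deep.
- opening (a point): middle of the collar's opening (38 mm along x, 21 mm along y), 29 mm above the scale's origin on its z axis, 3 mm below the collar's rim; axes of the scale. The screw sits in a floating nut: its axis stands up to 7 mm to either side of this point along x (true in y); where is not measured and must be seen or felt. A side push of 8 N shifts it.
- screw (a joint): turn of the screw, rad: 0 = home at a hard stop; it starts 1.2 to 2.0 loose. Seen from above the slot lies along the scale's x axis turned counterclockwise by this value. The head's top is level with the point opening at 0, 2.2 mm higher per rad: turned clockwise it sinks and the blade must follow. Takes about 0.05 N m to turn; a push alone does not turn it.
- stand_top (a point): centre of the mouth of the blue screwdriver stand, 66 mm above the worktop: upright tube of 18 mm inner, 38 mm outer diameter on a round foot of 72 mm diameter, fixed. With the screwdriver in it the handle's shoulder rests on this rim and the bit's tip is 56 mm below this point.
- packet_1: bystander: brown paper packet tied with string, 79 x 82 x 32 mm, origin under its centre
- dropper: bystander: brown dropper bottle, 33 mm wide, 102 mm tall, origin under its centre
- weight_1: bystander: brass weight 25 mm wide, 34 mm tall, origin under its centre
- weight_2: bystander: brass weight 20 mm wide, 27 mm tall, origin under its centre
- pencil: bystander: brown pencil 138 mm long lying on the worktop
Mind the look-alikes: they are no part of the job. What is shaped like the driver but turquoise is not meant.

How it is judged:
By the outcome, as a careful person would: the job done as asked, in the order asked, and still so for the second after the job is handed in, with the robot touching nothing.
It also fails if it takes over 72 s, if anything falls off the work surface, if the arm or the gripper's body presses on something with over 40 N, if the wrist force passes 120 N, or if a joint passes its speed limit or range.

## Robot

A 7-joint arm with a two-finger parallel gripper is mounted at the origin on the work surface; the furniture and walls round the work are solid. World frame = base frame: x ahead of the robot, y to its left, z up, the work surface at z = 0. Lengths are in m, angles in rad, forces in N, time in s.
With the tool pointing down it reaches from about 0.4 to 0.9 m from the base axis. Payload 5.6 kg.
Tool frame: the origin (TCP) lies midway between the tips of the shut fingers; the grasp point (between the pads) lies 19 mm behind it; z points along the fingers, y is the line along which they close (so a half turn about z gives the same grasp; the last joint's range is limited). The gripper opens to 92 mm and grips with 3 to 60 N. Pads are 20 mm wide; open, the fingers measure 128 mm over their backs; the gripper's body (75 mm by 189 mm) begins 69 mm behind the grasp point.
Start: joints at [-1.343, 0.468, -0.012, 1.603, 0.006, 1.071, -0.056], TCP at [0.174, 0.626, 0.215] pointing down, gripper open.
Joint ranges: [-2.53, 2.53], [-0.31, 2.02], [-1.57, 1.55], [0.28, 2.44], [-1.29, 4.43], [0.15, 1.84], [-2.92, 2.92]. Speed limits (rad/s): [2.57, 2.57, 3.14, 3.14, 3.14, 3.14, 3.14].

## Interface

Orientations are given as a 3x3 rotation matrix whose columns are the frame's x, y, z axes.
In Python, from station import env, effector, solver, viewer, workorder, search_frame, tip_of gives the robot as it stands. Calls block until the motion is done:
- env.reach(position, orientation): joint-space move of the TCP to a pose.
- env.movel(position, frame=None, rate=0.15): straight line of the TCP; frame=None keeps the orientation; rate is the mean speed in m/s.
- env.goto_joints(angles): joint-space move.
- effector.release() and effector.grasp(squeeze=None): open the fingers fully, or close them until they stop; squeeze is the grip in N (None keeps the last).
- env.pause(seconds).
- solver.inverse_kinematics(position, orientation): joint angles nearest the present ones, or None.
- env.sense(): the state.
- viewer.read_camera(name): name is "side" or "top"; returns (picture, depth): 400x640x3 uint8, red, green, blue; 400x640 float32, m along the optical axis (not along the pixel's ray), 0 where there is no reading.
- viewer.camera_info(name): a dict with "intrinsics" (3x3 intrinsics, pixels), "eye" and "rotation" of the camera in the world. Camera axes: x right, y up, looking along -z (the intrinsics and any distortion apply to the point x, -y, -z); pixel columns grow to the right and rows downward; lengths in m; the calibration is good to about 2 mm. A picture is of the moment at which its call begins. camera_info takes no time and is no camera call.
A pose or a line that the arm cannot do raises env.PlanningError and nothing moves.
- workorder.finish_job(): hands the job in; it is judged then, once.
Trained networks look in the newest picture that a camera, given by its name, has taken for a name from the list of things; names that differ only in an ending like _2 or _b are one class to them, and where a whole thing is asked for, a point or a joint stands for the part that bears it (a point fixed in the world has none). Each returns a list of dicts, best first, with "score" (0 to 1); they miss things now and then, are a little off and sometimes report something else, mostly with a low value. They report only what shows in the picture. A call takes as long as a camera call. They do not tell look-alikes from the thing itself.
- search_frame(camera, name): "at" ([x, y, z] in m, in world coordinates, good to about 4 mm: the middle of the surface that is visible of it).
- tip_of(camera, name): "at" ([x, y, z] in m, in world coordinates, good to about 4 mm: a listed point, or the origin of a listed thing).
The state is a dict: "t": time; "joint_positions": joint angles; "joint_velocities": joint speeds; "tau": joint torques, N m; "ee_pos": TCP position; "tcp_rot": TCP orientation; "wrist_force": force on the tool from outside, world axes, zero at the start; "moment": the same for the moment, N m; "gripper_width": finger opening in m; "grasp_force": force on a finger pad.
Only numpy, scipy, OpenCV 4.12 (cv2) and the standard library are available. Lean on these libraries where they do the work, as an engineer would, in place of code of your own. Each camera call takes 0.05 s, during which the arm holds its last target. There are 200 camera calls.

## Working session

There is one attempt and no reset: what is moved stays moved. The work goes in short steps, each a Python script; the robot and the scene stay as the last script left them, time stands still between calls to the robot, and variables do not carry over. Pictures are saved under pics/ and viewed, at most 10 in all, crops included, and the job is handed in when it is done.

```bash
ls; mkdir -p pics; python3 - <<'E'
from station import env, viewer, search_frame, tip_of
import cv2, numpy as np
for c in ("side","top"):
    p,d=viewer.read_camera(c); cv2.imwrite(f"pics/{c}0.png",p[:,:,::-1])
    i=viewer.camera_info(c); print(c,i["eye"],i["intrinsics"],i["rotation"],[k for k in i])
    for n in ("driver_grip","driver","stand_top","opening","scale"):
        print(n,[(np.round(r["at"],4).tolist(),round(r["score"],2)) for r in tip_of(c,n)])
    for n in ("screw","dropper","packet_1","weight_1","pencil"):
        print(n,[(np.round(r["at"],4).tolist(),round(r["score"],2)) for r in search_frame(c,n)])
s=env.sense();print(s)
E
```

```text
pics
side [ 0.21111669 -0.9084505   0.64466208] [[420.87724878   0.         329.94289762]
 [  0.         420.87724878 202.77381884]
 [  0.           0.           1.        ]] [[ 0.9462513   0.18191336 -0.26742477]
 [-0.32306364  0.57107789 -0.75465219]
 [ 0.01543906  0.80048584  0.59915278]] ['intrinsics', 'eye', 'rotation']
driver_grip [([0.3842, -0.3582, 0.0989], 0.89), ([0.4814, -0.2948, 0.1134], 0.57)]
driver [([0.3816, -0.3558, -0.0027], 0.84)]
stand_top [([0.4828, -0.294, 0.0642], 0.91)]
opening [([0.4861, -0.086, 0.0333], 0.68)]
scale [([0.4863, -0.0849, 0.0041], 0.75), ([0.4819, -0.2956, 0.0634], 0.69)]
screw []
dropper [([0.2885, -0.4631, 0.054], 0.95)]
packet_1 [([0.5865, -0.3528, 0.0257], 0.77), ([0.3266, -0.2257, 0.0148], 0.69)]
weight_1 [([0.3685, -0.4484, 0.0228], 0.57)]
pencil [([0.4022, -0.455, 0.0204], 0.64), ([0.3294, -0.224, 0.0137], 0.58), ([0.4769, -0.3037, 0.1179], 0.39)]
top [ 0.30826291 -0.24057412  0.92567178] [[425.26244339   0.         313.03090223]
 [  0.         425.26244339 204.62750795]
 [  0.           0.           1.        ]] [[-0.00740572  0.9849600
[... 837 characters left out ...]
7]), 'joint_velocities': array([-0.00152003, -0.00026729,  0.00075451, -0.00015936,  0.00056397,
       -0.00087053,  0.00143252]), 'tau': array([-4.58734412e-04, -5.20430589e+01, -1.26122480e-02, -2.44052303e+01,
       -5.66615781e-02,  1.13321698e-02,  1.96884139e-05]), 'ee_pos': array([0.17394148, 0.62630635, 0.2146016 ]), 'tcp_rot': array([[-9.63529374e-01,  2.67602582e-01,  5.68958195e-05],
       [ 2.67602584e-01,  9.63529375e-01,  3.62322038e-05],
       [-4.51249621e-05,  5.01362610e-05, -9.99999998e-01]]), 'wrist_force': array([ 0.62027238, -0.64448117,  1.3168006 ]), 'moment': array([-0.04204081, -0.00216   , -0.10810715]), 'grasp_force': 0.0, 'gripper_width': 0.09193068678355379}
```

View pics/side0.png

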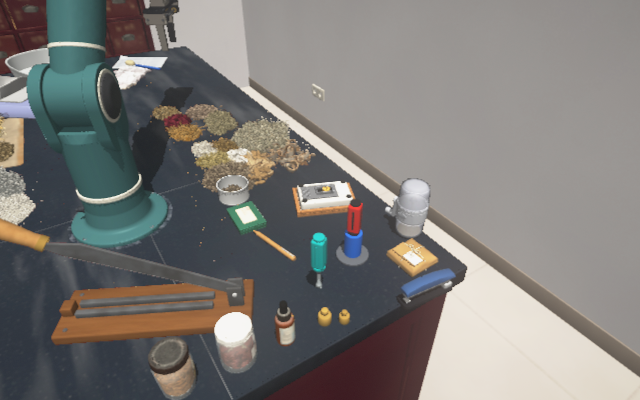

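View pics/top0.png

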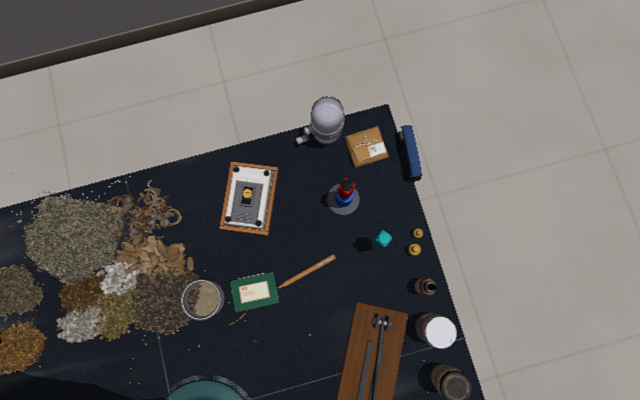

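```bash
cat > h.py <<'E'
import numpy as np, cv2
from station import env, effector, solver, viewer
def cloud(c,name=None):
    p,d=viewer.read_camera(c); i=viewer.camera_info(c); K=i["intrinsics"]
    if name: cv2.imwrite(f"pics/{name}.png",p[:,:,::-1])
    v,u=np.mgrid[:400,:640]
    P=np.stack([(u-K[0,2])/K[0,0]*d,-(v-K[1,2])/K[1,1]*d,-d],-1)@np.array(i["rotation"]).T+i["eye"]
    P[d==0]=np.nan
    return p,P
def proj(c,X):
    i=viewer.camera_info(c);K=i["intrinsics"];q=(np.atleast_2d(X)-i["eye"])@np.array(i["rotation"])
    return np.stack([K[0,2]+K[0,0]*q[:,0]/-q[:,2],K[1,2]+K[1,1]*q[:,1]/q[:,2]],-1)
E
python3 - <<'E'
from h import *
out=[]
for c in("side","top"):
    p,P=cloud(c); hsv=cv2.cvtColor(p,cv2.COLOR_RGB2HSV).astype(int)
    H,S,V=hsv[...,0],hsv[...,1],hsv[...,2]; z=P[...,2]
    near=lambda x,y,r:np.hypot(P[...,0]-x,P[...,1]-y)<r
    m=near(.481,-.294,.05)&((H<8)|(H>172))&(S>120)&(z>.06)
    q=P[m];print(c,"red",len(q),q.min(0),q.max(0))
    t=q[q[:,2]>q[:,2].max()-.006];print(" top rect",len(t),t.mean(0),cv2.minAreaRect((t[:,:2]*1000).astype(np.float32)))
    m=near(.481,-.294,.05)&(z>.075)
    q=P[m]; print(" all handle rect",len(q),cv2.minAreaRect((q[:,:2]*1000).astype(np.float32)),q[:,2].max())
    m=near(.481,-.294,.05)&(H>100)&(H<130)&(S>100)&(z>.03);q=P[m];print(" blue",len(q),q.min(0),q.max(0),q.mean(0))
    m=near(.481,-.294,.06)&(z<.02)&(z>.004);q=P[m]
    if len(q): print(" foot",len(q),cv2.minEnclosingCircle((q[:,:2]*1000).astype(np.float32)))
    m=near(.488,-.086,.1)&(V>140)&(S<60)&(z>.012);q=P[m]
    print(" scale z pct",np.percentile(q[:,2],[5,25,50,75,95]),cv2.minAreaRect((q[:,:2]*1000).astype(np.float32)))
    m=near(.488,-.086,.1)&(z>.005);q=P[m]
    print(" cradle",cv2.minAreaRect((q[:,:2]*1000).astype(np.float32)))
    m=near(.488,-.086,.03)&(S>110)&(H>12)&(H<35)&(V>80);q=P[m];print(" brass",len(q),np.nanmean(q,0),np.median(q,0))
    m=near(.62,-.22,.09)&(z>.05);q=P[m];print(" jug",q.min(0),q.max(0)) if len(q) else 0
    if c=="top": a,b,w,h=190,150,180,90
    else: a,b,w,h=280,165,110,105
    out.append(cv2.resize(p[b:b+h,a:a+w],None,fx=(800/w if w>150 else 4),fy=(800/w if w>150 else 4),interpolation=cv2.INTER_CUBIC))
sc=proj("top",[.488,-.086,.037])[0].astype(int)
cv2.imwrite("pics/ctop.png",cv2.resize(p[sc[1]-30:sc[1]+30,sc[0]-40:sc[0]+40],None,fx=10,fy=10,interpolation=cv2.INTER_CUBIC)[:,:,::-1]);print(sc)
c="side";p,P=cloud(c);sc=proj("side",[.488,-.086,.037])[0].astype(int);print(sc)
dr=proj("side",[.481,-.294,.09])[0].astype(int)
A=cv2.resize(p[sc[1]-20:sc[1]+20,sc[0]-25:sc[0]+25],None,fx=8,fy=10,interpolation=cv2.INTER_CUBIC)
B=cv2.resize(p[dr[1]-40:dr[1]+40,dr[0]-40:dr[0]+40],None,fx=5,fy=5,interpolation=cv2.INTER_CUBIC)
cv2.imwrite("pics/cside.png",np.hstack([A,B])[:,:,::-1])
E
```

```text
side red 335 [ 0.46617918 -0.30974375  0.06864436] [ 0.49612211 -0.29207158  0.14414715]
 top rect 33 [ 0.4791054  -0.29906826  0.14021869] ((480.08807373046875, -300.1172790527344), (12.91601276397705, 27.890228271484375), 85.50309753417969)
 all handle rect 451 ((480.6557312011719, -294.2214660644531), (25.379337310791016, 26.43903350830078), 45.10890579223633) 0.149006405326846
 blue 282 [ 0.46280351 -0.31266506  0.03005349] [ 0.49909583 -0.28153892  0.06938399] [ 0.47693303 -0.30396756  0.05224898]
 foot 416 ((485.5986633300781, -294.61932373046875), 40.98410415649414)
 scale z pct [0.0167234  0.02933988 0.03272188 0.03391227 0.03602408] ((488.45269775390625, -84.01100158691406), (93.39166259765625, 135.6640625), 83.37156677246094)
 cradle ((484.7203369140625, -87.40789031982422), (108.56098175048828, 152.5974884033203), 81.08312225341797)
 brass 27 [ 0.49062563 -0.08716272  0.04017921] [ 0.49117921 -0.08812374  0.03959477]
 jug [ 0.60024014 -0.29361086  0.05007294] [ 0.66640336 -0.20994313  0.13986619]
top red 144 [ 0.46636234 -0.30806875  0.080573  ] [ 0.49763192 -0.27706134  0
[... 273 characters left out ...]
5439224243164) 0.14897986336567126
 blue 124 [ 0.46355896 -0.30970958  0.03228698] [ 0.49101538 -0.27446326  0.10247915] [ 0.47114898 -0.29063654  0.06145984]
 foot 453 ((476.6180725097656, -293.16656494140625), 57.15499496459961)
 scale z pct [0.02857067 0.03064962 0.03183547 0.03307461 0.0347333 ] ((486.07745361328125, -83.74449157714844), (87.41967010498047, 128.4267120361328), 82.37265014648438)
 cradle ((484.96759033203125, -71.99691772460938), (134.30136108398438, 169.7061767578125), 81.94166564941406)
 brass 70 [ 0.49023523 -0.08564917  0.03882835] [ 0.49082248 -0.08592928  0.03940553]
 jug [ 0.60005532 -0.29296638  0.0500214 ] [ 0.66704923 -0.20896942  0.14009336]
[247 194]
[324 189]
```

View pics/ctop.png

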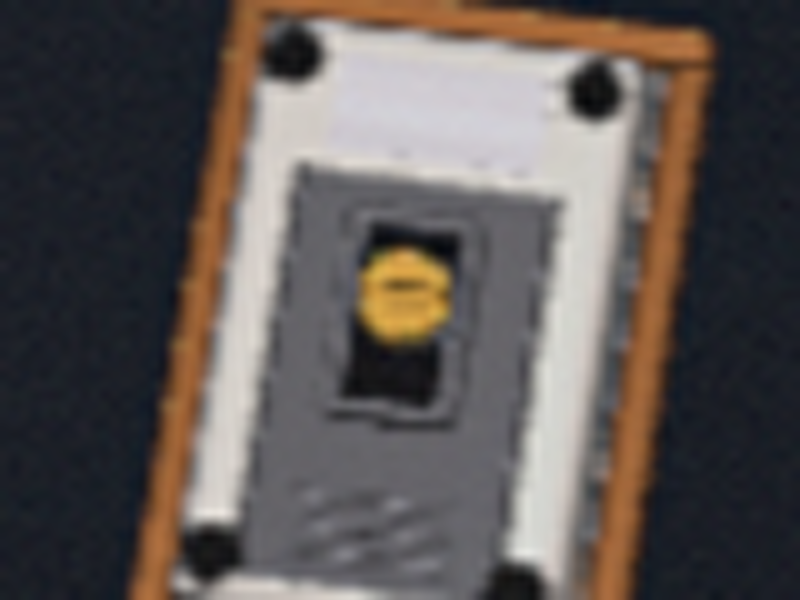

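View pics/cside.png

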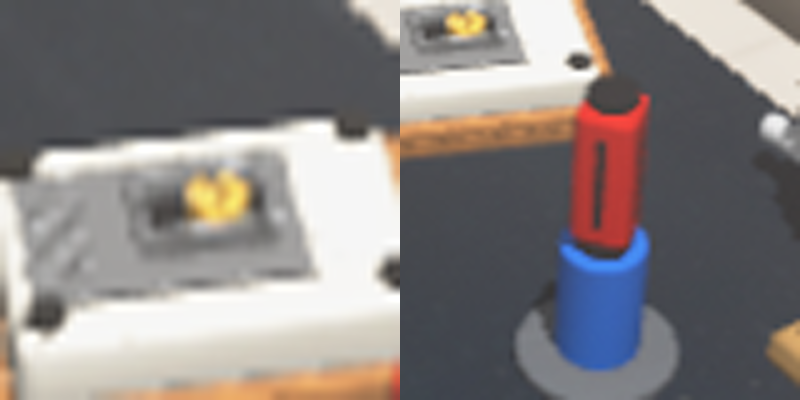

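The top crop shows the collar opening centred near (403,315), with the brass head above it at (405,296) and its slot running roughly across the picture (≈world y). The side crop shows the red handle upright in the blue stand, one flat facing left-front. Next I fit the handle square from both clouds, then grip it.

```bash
cat >> h.py <<'E'
def Rt(a):
    c,s=np.cos(a),np.sin(a); return np.array([[c,s,0],[s,-c,0],[0,0,-1.]])
def st(tag=""):
    s=env.sense();R=s["tcp_rot"]
    print(tag,"t%.2f"%s["t"],"p",np.round(s["ee_pos"],4),"a%.3f"%np.arctan2(R[1,0],R[0,0]),"F",np.round(s["wrist_force"],2),"M",np.round(s["moment"],3),"w%.4f g%.1f"%(s["gripper_width"],s["grasp_force"]),"j7 %.2f"%s["joint_positions"][6]);return s
E
python3 - <<'E'
from h import *
from scipy.optimize import least_squares
Q=[]
for c in("side","top"):
    p,P=cloud(c);z=P[...,2]
    m=(np.hypot(P[...,0]-.481,P[...,1]+.2935)<.03)&(z>.085)&(z<.138); Q.append(P[m][:,:2])
def sd(q,cx,cy,a):
    d=q-[cx,cy];c,s=np.cos(a),np.sin(a);d=np.abs(np.c_[d[:,0]*c+d[:,1]*s,-d[:,0]*s+d[:,1]*c])-.013
    return np.hypot(*np.maximum(d,0).T)+np.minimum(d.max(1),0)
def fit(qs):
    b=None
    for a0 in np.radians(range(0,90,15)):
        n=len(qs);r=least_squares(lambda v:np.concatenate([sd(q,v[1+2*i],v[2+2*i],v[0]) for i,q in enumerate(qs)]),[a0]+[.481,-.2935]*n,loss="soft_l1",f_scale=.0015,x_scale=[.1]+[.01]*(2*n))
        if b is None or r.cost<b.cost:b=r
    print(np.degrees(b.x[0])%90,b.x[1:],b.cost/sum(map(len,qs)));return b.x
fit(Q[:1]);fit(Q[1:]);v=fit(Q)
a=np.radians(np.degrees(v[0])%90); 
if a>1.4:a-=np.pi/2
c=(v[1:3]+v[3:5])/2;print("use",a,c)
np.save("grip.npy",[a,*c])
if .6<a<1.05 and np.hypot(c[0]-.481,c[1]+.2935)<.005:
    env.reach([c[0],c[1],.26],Rt(a));st("above")
    env.movel([c[0],c[1],.091]);st("down")
    effector.grasp(15);st("grip")
E
```

```text
48.364144838921845 [ 0.48217283 -0.29095483] 4.500954231699379e-07
50.65975098653392 [ 0.48290407 -0.29246344] 2.384247974320414e-07
48.65573035632777 [ 0.48215381 -0.29094432  0.48286878 -0.2924976 ] 3.988890442941347e-07
use 0.8492026946804735 [ 0.48251129 -0.29172096]
above t4.73 p [ 0.483  -0.291   0.2599] a0.851 F [-0.04 -0.06 -0.12] M [-0.093  0.077 -0.034] w0.0919 g0.0 j7 0.06
down t6.01 p [ 0.4831 -0.2921  0.0918] a0.849 F [-0.7   0.1   0.68] M [-0.051  0.139 -0.004] w0.0920 g0.0 j7 0.24
grip t7.01 p [ 0.4825 -0.2918  0.091 ] a0.849 F [-0.32 -0.17 -1.13] M [-0.07   0.134 -0.028] w0.0267 g14.6 j7 0.24
```

```bash
python3 - <<'E'
from h import *
effector.grasp(50);st("g50")
env.movel([.4825,-.2918,.20],rate=.1);env.pause(.3);st("up")
p,P=cloud("side"); t=proj("side",[.4825,-.2918,.135])[0].astype(int);print(t)
A=cv2.resize(p[t[1]-25:t[1]+35,t[0]-25:t[0]+25],None,fx=8,fy=8,interpolation=cv2.INTER_CUBIC)
p,P=cloud("top"); t=proj("top",[.491,-.0865,.04])[0]
B=cv2.warpAffine(p,np.float64([[25,0,-25*t[0]+200],[0,25,-25*t[1]+240]]),(400,480),flags=cv2.INTER_CUBIC)
cv2.imwrite("pics/lift.png",np.hstack([A,B])[:,:,::-1])
E
```

```text
g50 t7.22 p [ 0.4825 -0.2917  0.0909] a0.849 F [ 0.1  -0.69 -0.28] M [-0.111  0.055 -0.081] w0.0261 g49.2 j7 0.24
up t8.77 p [ 0.4823 -0.2918  0.1997] a0.849 F [ 0.5   0.12 -1.27] M [-0.002  0.103 -0.023] w0.0256 g49.2 j7 0.12
[354 205]
```

View pics/lift.png

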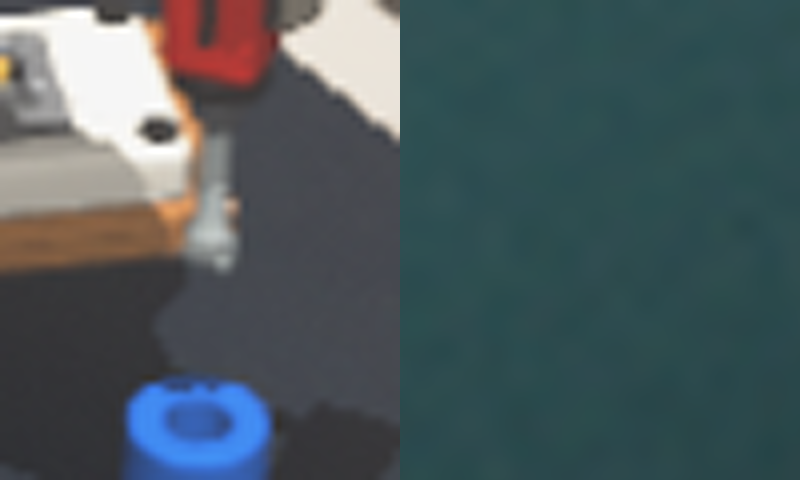

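The left half shows the bit clear of the stand. The blade is seen broad, its edge running from (187,240) down to (225,270), so its width lies along the fingers' closing line (tool y). The right half shows only the arm hiding the scale. Next I estimate the slot line from the first pictures.

```bash
python3 - <<'E'
from h import *
from scipy.ndimage import map_coordinates
for c in("top","side"):
    g=cv2.imread(f"pics/{c}0.png").astype(float)
    # brass centroid pixel -> plane centre
    hsv=cv2.cvtColor(g.astype(np.uint8),cv2.COLOR_BGR2HSV);t=proj(c,[.491,-.0865,.04])[0]
    vv,uu=np.mgrid[:400,:640]
    m=(hsv[...,1]>110)&(hsv[...,0]>12)&(hsv[...,0]<35)&(hsv[...,2]>80)&(np.hypot(uu-t[0],vv-t[1])<9)
    pc=np.array([uu[m].mean(),vv[m].mean()]);print(c,t,pc,m.sum())
    best=np.array([.491,-.0865,.0405])
    J=np.array([(proj(c,best+d)[0]-proj(c,best)[0])/.001 for d in np.eye(3)[:2]*.001]).T
    best[:2]+=np.linalg.solve(J,pc-proj(c,best)[0]);print(" centre on z=.0405",best)
    X,Y=np.meshgrid(np.linspace(-.0085,.0085,60),np.linspace(-.0085,.0085,60));k=np.hypot(X,Y)<.0078
    W=np.c_[best[0]+X[k],best[1]+Y[k],np.full(k.sum(),.0405)];px=proj(c,W)
    I=map_coordinates(g.mean(2),[px[:,1],px[:,0]],order=3)
    res=[]
    for b in range(40,140,5):
        n=-X[k]*np.sin(np.radians(b))+Y[k]*np.cos(np.radians(b))
        idx=np.digitize(n,np.linspace(-.0078,.0078,14));r=sum(((I[idx==i]-I[idx==i].mean())**2).sum() for i in np.unique(idx))
        res.append((b,round(r/((I-I.mean())**2).sum(),2)))
    print(res)
    u,v=np.round(pc).astype(int);print(g.mean(2)[v-6:v+7,u-7:u+8].astype(int))
    A=cv2.resize(g[v-9:v+10,u-10:u+11],None,fx=19,fy=30 if c=="side" else 19,interpolation=cv2.INTER_LANCZOS4)
    cv2.imwrite(f"pics/z{c}.png",A)
E
```

```text
top [247.20959275 192.58990391] [246.86111111 193.04166667] 72
 centre on z=.0405 [ 0.4899228  -0.08586173  0.0405    ]
[(40, np.float64(0.88)), (45, np.float64(0.85)), (50, np.float64(0.81)), (55, np.float64(0.76)), (60, np.float64(0.71)), (65, np.float64(0.64)), (70, np.float64(0.56)), (75, np.float64(0.48)), (80, np.float64(0.4)), (85, np.float64(0.35)), (90, np.float64(0.35)), (95, np.float64(0.38)), (100, np.float64(0.45)), (105, np.float64(0.54)), (110, np.float64(0.64)), (115, np.float64(0.73)), (120, np.float64(0.8)), (125, np.float64(0.85)), (130, np.float64(0.89)), (135, np.float64(0.92))]
[[101  88  94  83  27  18  18  29  35  45  49  45  55  89  91]
 [103 105  99  63  27  28  37  42  38  20  16  15  27  85  92]
 [100 104  88  48  69  95 116 145 126  71  35  20  33  93  98]
 [ 94 101  87  54 110 147 147 152 152 135 109  69  44  90  95]
 [ 95 103  97 109 151 155 144 144 148 148 151 122  62  82  87]
 [ 86  95  96 105 135 112  81  82  93 108 134 114  76  84  76]
 [ 90  92  92 109 142 139 130 133 136 138 121  81  84  91  80]
 [104  96  87 128 153 145 135 133 131 130 142 108  8
[... 1172 characters left out ...]
6 155 164 161]
 [166 156 150 143 154 147 131 174 196 168 136 128 151 159 156]
 [136 131 126 153 182 172 163 161 178 187 164 117 115 143 159]
 [104 102  98 171 196 197 195 161 172 194 173 105  84 141 153]
 [ 80  79  77 125 165 189 188 171 192 192 152  88  76 140 158]
 [ 72  72  72  94 120 163 186 181 176 171 152 125 103 138 189]
 [ 92 101 125 140 180 193 191 182 164 151 144 130 110 118 150]
 [129 122 121 126 142 146 140 136 130 126 122 118 113 113 127]
 [122 117 114 113 113 114 112 117 123 128 130 126 133 133 144]
 [130 125 131 132 141 150 149 151 153 153 155 153 155 155 158]][ WARN:0@0.191] global loadsave.cpp:1063 imwrite_ Unsupported depth image for selected encoder is fallbacked to CV_8U.
```

```bash
cat >> h.py <<'E'
def F(n=6):
    f=[]
    for _ in range(n):
        env.pause(.02);s=env.sense();f.append(np.r_[s["wrist_force"],s["moment"]])
    return np.mean(f,0)
E
python3 - <<'E'
from h import *
x,y=.490,-.0866;a=np.radians(177)
env.reach([x,y,.20],Rt(a));st("over")
env.movel([x,y,.127],rate=.1);env.pause(.2)
b=F(15);np.save("bias.npy",b);st("pre");print("bias",b.round(3))
z=.127
while z>.1145:
    z-=.001;env.movel([x,y,z],rate=.03);f=F()-b
    s=env.sense();print("%.4f"%z,s["ee_pos"].round(4),f.round(2),"t%.2f"%s["t"])
    if f[2]>4 or np.hypot(*f[:2])>5:break
E
```

```text
over t10.29 p [ 0.49   -0.0872  0.2   ] a3.087 F [ 0.81 -1.43 -0.8 ] M [0.028 0.048 0.056] w0.0262 g49.2 j7 1.73
pre t11.62 p [ 0.4901 -0.0866  0.1272] a3.089 F [-0.96  0.25 -0.19] M [0.031 0.05  0.026] w0.0260 g49.2 j7 1.78
bias [-0.108  0.156 -1.04   0.011 -0.002  0.01 ]
0.1260 [ 0.49   -0.0866  0.126 ] [ 0.02 -0.07 -0.36  0.    0.01  0.01] t11.97
0.1250 [ 0.49   -0.0866  0.125 ] [-0.01  0.06 -0.49  0.03 -0.   -0.01] t12.32
0.1240 [ 0.49   -0.0866  0.124 ] [-0.05 -0.13 -0.04  0.01  0.01 -0.02] t12.68
0.1230 [ 0.49   -0.0866  0.123 ] [ 0.11  0.01  0.09 -0.01  0.02 -0.01] t13.03
0.1220 [ 0.49   -0.0866  0.122 ] [ 0.15 -0.58 -0.03 -0.    0.02 -0.03] t13.38
0.1210 [ 0.49   -0.0866  0.121 ] [ 0.13  0.1  -0.26 -0.01 -0.01  0.  ] t13.72
0.1200 [ 0.4901 -0.0866  0.12  ] [ 0.68 -0.55 -0.09 -0.   -0.18 -0.04] t14.07
0.1190 [ 0.4902 -0.0866  0.1191] [ 0.99 -0.27  0.21 -0.02 -0.27  0.  ] t14.43
0.1180 [ 0.4902 -0.0866  0.1181] [ 1.06 -0.41  0.58 -0.05 -0.36 -0.01] t14.78
0.1170 [ 0.4902 -0.0866  0.1171] [ 0.85 -0.36  1.2  -0.06 -0.42  0.01] t15.12
0.1160 [ 0.4903 -0.0866  0.1163] [ 0.91 -0.45  4.79 -0.04 -0.25 -0.03] t15.47
```

```bash
cat > turn.py <<'E'
from h import *
import sys
def run(p,a,n,da,stopM,log=True):
    b=np.load("bias.npy");p=np.array(p,float);pre=[]
    for k in range(n):
        a-=da;p[2]-=.0022*da
        env.movel(p,Rt(a),rate=.03);f=F(5)-b
        s=env.sense();R=s["tcp_rot"];aa=np.arctan2(R[1,0],R[0,0])
        print("cmd z%.4f a%.3f"%(p[2],a),"act",s["ee_pos"].round(4),"%.3f"%aa,f.round(2)[:3],"Mz %.3f"%f[5],"t%.2f"%s["t"])
        if f[5]>stopM:print("STOP");break
        if np.hypot(*f[:2])>12 or f[2]>22:print("ABORT");break
        p[2]+=np.clip((f[2]-10)*.00008,-.0004,.0004)
        p[:2]+=f[:2]*.00006
    np.save("cmd.npy",[*p,a])
E
python3 - <<'E'
from turn import *
b=np.load("bias.npy");p=np.array([.4905,-.0866,.1156])
for k in range(4):
    env.movel(p,rate=.03);f=F(6)-b;print(p,env.sense()["ee_pos"].round(4),f.round(2))
    if f[2]>8.5:break
    p[2]-=np.clip((10-f[2])*.00012,0,.0006)
run(p,np.radians(177),6,.06,.14)
E
```

```text
[ 0.4905 -0.0866  0.1156] [ 0.4905 -0.0866  0.1158] [-0.17 -0.36  7.03 -0.05  0.03 -0.02]
[ 0.4905     -0.0866      0.11524358] [ 0.4905 -0.0866  0.1156] [-0.57 -0.4   7.9  -0.04  0.11 -0.02]
[ 0.4905    -0.0866     0.1149914] [ 0.4905 -0.0867  0.1154] [-0.39 -0.41  8.73 -0.02  0.19 -0.  ]
cmd z0.1149 a3.029 act [ 0.4905 -0.0866  0.1153] 3.029 [-0.4  -0.34  8.99] Mz -0.019 t16.86
cmd z0.1146 a2.969 act [ 0.4906 -0.0867  0.1152] 2.969 [-0.55 -0.23  9.88] Mz 0.001 t17.19
cmd z0.1145 a2.909 act [ 0.4907 -0.0867  0.1151] 2.909 [-0.77 -0.37 10.2 ] Mz -0.002 t17.52
cmd z0.1144 a2.849 act [ 0.4907 -0.0867  0.1151] 2.849 [-0.37 -0.05  9.89] Mz 0.027 t17.86
cmd z0.1142 a2.789 act [ 0.4907 -0.0867  0.115 ] 2.789 [-0.31 -0.16 10.48] Mz -0.008 t18.19
cmd z0.1142 a2.729 act [ 0.4907 -0.0868  0.1149] 2.729 [-0.51 -0.21 10.71] Mz -0.005 t18.52
```

```bash
python3 - <<'E'
from turn import *
c=np.load("cmd.npy");run(c[:3],c[3],8,.06,.14)
E
```

```text
cmd z0.1141 a2.669 act [ 0.4907 -0.0868  0.1148] 2.669 [-0.5  -0.1  11.03] Mz 0.005 t18.86
cmd z0.1140 a2.609 act [ 0.4906 -0.0868  0.1147] 2.609 [-0.59 -0.36 10.48] Mz 0.039 t19.19
cmd z0.1139 a2.549 act [ 0.4905 -0.0868  0.1146] 2.549 [-0.49 -0.55 10.53] Mz -0.019 t19.52
cmd z0.1138 a2.489 act [ 0.4904 -0.0868  0.1145] 2.489 [-0.6  -0.29 10.11] Mz 0.012 t19.86
cmd z0.1137 a2.429 act [ 0.4904 -0.0868  0.1143] 2.429 [-0.69  0.19 10.23] Mz 0.022 t20.19
cmd z0.1136 a2.369 act [ 0.4903 -0.0867  0.1142] 2.369 [-1.07  0.04 10.16] Mz -0.000 t20.52
cmd z0.1135 a2.309 act [ 0.4902 -0.0867  0.114 ] 2.309 [-6.200e-01 -1.000e-02  1.006e+01] Mz 0.025 t20.86
cmd z0.1134 a2.249 act [ 0.4902 -0.0867  0.1139] 2.249 [-0.53  0.02 10.11] Mz 0.009 t21.19
```

```bash
sed -i 's/if f\[5\]>stopM/if abs(f[5])>stopM/' turn.py; python3 - <<'E'
from turn import *
c=np.load("cmd.npy");run(c[:3],c[3],12,.06,.13)
E
```

```text
cmd z0.1132 a2.189 act [ 0.4901 -0.0867  0.1138] 2.189 [-0.6   0.51 10.32] Mz 0.006 t21.52
cmd z0.1131 a2.129 act [ 0.49   -0.0867  0.1137] 2.129 [-0.72  0.   10.41] Mz 0.026 t21.86
cmd z0.1130 a2.069 act [ 0.49   -0.0866  0.1135] 2.069 [-0.66 -0.26  9.97] Mz 0.005 t22.19
cmd z0.1129 a2.009 act [ 0.4899 -0.0866  0.1134] 2.009 [-0.57 -0.06 10.24] Mz 0.003 t22.52
cmd z0.1128 a1.949 act [ 0.4898 -0.0866  0.1133] 1.949 [-0.57  0.2  10.45] Mz 0.014 t22.86
cmd z0.1127 a1.889 act [ 0.4898 -0.0865  0.1132] 1.889 [-0.54  0.57  9.94] Mz -0.001 t23.19
cmd z0.1126 a1.829 act [ 0.4897 -0.0865  0.113 ] 1.829 [-0.88  0.33 10.39] Mz 0.022 t23.52
cmd z0.1125 a1.769 act [ 0.4897 -0.0864  0.1129] 1.769 [-0.97  0.27 10.38] Mz 0.008 t23.86
cmd z0.1124 a1.709 act [ 0.4896 -0.0864  0.1128] 1.709 [-0.69  0.4  10.62] Mz 0.024 t24.19
cmd z0.1123 a1.649 act [ 0.4896 -0.0863  0.1127] 1.649 [-0.98  0.33  9.63] Mz 0.011 t24.52
cmd z0.1121 a1.589 act [ 0.4895 -0.0863  0.1125] 1.589 [-1.03  0.92 10.25] Mz 0.012 t24.86
cmd z0.1120 a1.529 act [ 0.4895 -0.0862  0.1124] 1.529 [-0.61  0.53 10.36] Mz 0.007 t25.19
```

```bash
python3 - <<'E'
from turn import *
c=np.load("cmd.npy");run(c[:3],c[3],14,.03,.12)
E
```

```text
cmd z0.1120 a1.499 act [ 0.4895 -0.0862  0.1124] 1.499 [-0.89  0.66 10.08] Mz 0.018 t25.52
cmd z0.1119 a1.469 act [ 0.4895 -0.0861  0.1123] 1.469 [-0.5   1.31 10.28] Mz 0.011 t25.86
cmd z0.1119 a1.439 act [ 0.4894 -0.0861  0.1123] 1.439 [-0.91  0.47 10.05] Mz 0.022 t26.19
cmd z0.1118 a1.409 act [ 0.4894 -0.0861  0.1123] 1.409 [-0.69  0.44 10.16] Mz 0.002 t26.52
cmd z0.1117 a1.379 act [ 0.4894 -0.0861  0.1122] 1.379 [-0.65  0.27 10.15] Mz 0.031 t26.86
cmd z0.1117 a1.349 act [ 0.4894 -0.0861  0.1122] 1.349 [-0.66  0.79 10.42] Mz 0.036 t27.19
cmd z0.1117 a1.319 act [ 0.4894 -0.086   0.1121] 1.319 [-0.14  0.93 10.66] Mz 0.031 t27.52
cmd z0.1116 a1.289 act [ 0.4894 -0.0859  0.1121] 1.289 [-0.29  0.51 10.71] Mz 0.038 t27.86
cmd z0.1116 a1.259 act [ 0.4894 -0.0859  0.1121] 1.259 [-0.39  0.77 10.67] Mz 0.063 t28.19
cmd z0.1116 a1.229 act [ 0.4893 -0.0859  0.1121] 1.229 [-0.51  0.23 10.78] Mz 0.051 t28.52
cmd z0.1116 a1.199 act [ 0.4894 -0.0859  0.1121] 1.200 [-0.35  0.46 10.12] Mz 0.060 t28.86
cmd z0.1116 a1.169 act [ 0.4894 -0.0858  0.1121] 1.170 [-0.75  0.9  10.22] Mz 0.032 t29.19
cmd z0.1115 a1.139 act [ 0.4893 -0.0858  0.112 ] 1.139 [-0.75  0.36 10.42] Mz 0.075 t29.52
cmd z0.1115 a1.109 act [ 0.4893 -0.0858  0.112 ] 1.110 [-0.38  0.6  10.44] Mz 0.086 t29.86
```

```bash
python3 - <<'E'
from turn import *
c=np.load("cmd.npy");run(c[:3],c[3],6,.03,.13);st()
E
```

```text
cmd z0.1114 a1.079 act [ 0.4893 -0.0858  0.112 ] 1.080 [-0.07  0.56 10.51] Mz 0.136 t30.19
STOP
 t30.19 p [ 0.4893 -0.0858  0.112 ] a1.080 F [-0.31  1.31  9.73] M [0.152 0.261 0.12 ] w0.0260 g49.3 j7 0.07
```

```bash
python3 - <<'E'
from h import *
c=np.load("cmd.npy");b=np.load("bias.npy")
env.movel(c[:3],Rt(c[3]+.2),rate=.03);print((F()-b).round(2))
p=c[:3].copy();p[2]+=.01;env.movel(p,rate=.05);print((F()-b).round(2))
p[2]=.2;env.movel(p,rate=.15)
env.reach([.4825,-.2918,.2],Rt(.849));st("over stand")
p_,_=cloud("side"); i1=proj("side",[.49,-.0866,.04])[0].astype(int); t=proj("side",[.4825,-.2918,.12])[0].astype(int)
A=cv2.resize(p_[i1[1]-15:i1[1]+15,i1[0]-20:i1[0]+20],None,fx=10,fy=10,interpolation=cv2.INTER_CUBIC)
B=cv2.resize(p_[t[1]-35:t[1]+25,t[0]-20:t[0]+20],None,fx=10,fy=5,interpolation=cv2.INTER_CUBIC)
cv2.imwrite("pics/after.png",np.hstack([A,B])[:,:,::-1])
E
```

```text
[ 0.15  0.06 10.53  0.09  0.17 -0.02]
[ 0.11  0.03 -0.22 -0.08  0.1  -0.02]
over stand t32.60 p [ 0.4826 -0.2901  0.199 ] a0.851 F [ 1.08  1.06 -0.71] M [-0.082  0.089  0.013] w0.0261 g49.2 j7 0.18
```

View pics/after.png

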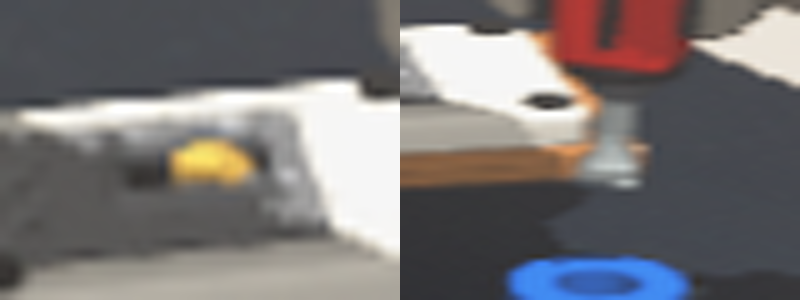

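The head now sits lower in the collar, and the driver still hangs straight over the stand. I'll swing the arm aside briefly to check the slot angle from above before putting the driver away.

```bash
python3 - <<'E'
from h import *
q=env.sense()["joint_positions"].copy();q2=q.copy();q2[0]-=1.6
env.goto_joints(q2);st()
p,_=cloud("top","top1");t=proj("top",[.489,-.0866,.037])[0]
A=cv2.warpAffine(p,np.float64([[20,0,-20*t[0]+250],[0,20,-20*t[1]+250]]),(500,500),flags=cv2.INTER_CUBIC)
cv2.imwrite("pics/slot1.png",A[:,:,::-1])
env.goto_joints(q);st()
E
```

```text
t35.50 p [0.2762 0.4907 0.1993] a2.451 F [-0.01  0.12 -1.48] M [-0.055 -0.01   0.022] w0.0258 g49.2 j7 0.18
 t38.39 p [ 0.4837 -0.2885  0.1991] a0.854 F [ 0.41 -0.15 -1.84] M [-0.092  0.056 -0.064] w0.0258 g49.2 j7 0.18
```

View pics/slot1.png

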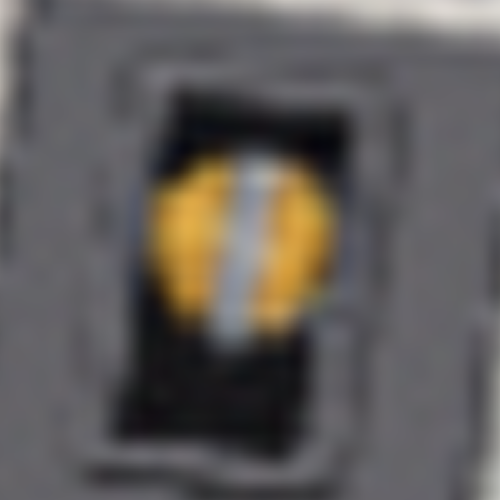

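The slot runs from (260,160) to (228,345), parallel to the collar's long sides, so the screw is home. Now the driver goes back.

```bash
python3 - <<'E'
from h import *
env.movel([.4825,-.2918,.2],Rt(.849),rate=.05);env.pause(.3);b=F(8)
env.movel([.4825,-.2918,.15],rate=.08);print((F()-b).round(2))
z=.15
while z>.087:
    z-=.004 if z>.098 else .001
    env.movel([.4825,-.2918,z],rate=.05);f=F(4)-b
    if np.hypot(*f[:2])>2 or f[2]>1.5 or z<.1: print("%.4f"%z,env.sense()["ee_pos"].round(4),f.round(2))
    if f[2]>5 or np.hypot(*f[:2])>10:break
st()
E
```

```text
[-0.15 -0.02 -0.53  0.01 -0.01  0.  ]
0.0980 [ 0.4824 -0.2918  0.0979] [ 0.25  0.48 -0.13  0.01 -0.03 -0.02]
0.0970 [ 0.4825 -0.2918  0.097 ] [ 0.23  0.19 -0.47 -0.01  0.01 -0.03]
0.0960 [ 0.4825 -0.2918  0.096 ] [ 0.68 -0.34 -0.07 -0.01 -0.02  0.  ]
0.0950 [ 0.4825 -0.2918  0.095 ] [ 0.34  0.06 -0.16 -0.01  0.01 -0.  ]
0.0940 [ 0.4825 -0.2918  0.094 ] [ 0.08 -0.18 -0.37  0.03 -0.    0.  ]
0.0930 [ 0.4825 -0.2918  0.093 ] [ 0.14  0.06 -0.58 -0.   -0.03 -0.02]
0.0920 [ 0.4825 -0.2918  0.092 ] [ 0.29  0.52 -0.38  0.01 -0.01 -0.01]
0.0910 [ 0.4825 -0.2918  0.091 ] [-0.11  0.13 -0.17 -0.   -0.   -0.02]
0.0900 [ 0.4825 -0.2918  0.0909] [-1.99  2.    9.11  0.48  0.57 -0.02]
 t46.60 p [ 0.4825 -0.2918  0.0909] a0.849 F [-1.68  2.33  7.93] M [ 0.385  0.712 -0.028] w0.0261 g49.3 j7 0.30
```

Seated at the picking height (0.091). Release, retreat, look.

```bash
python3 - <<'E'
from h import *
env.movel([.4825,-.2918,.0908],rate=.03)
effector.release();st("rel")
env.movel([.4825,-.2918,.27],rate=.15)
q=env.sense()["joint_positions"].copy();q[0]-=1.3;env.goto_joints(q);st("away")
p,P=cloud("side","end");m=np.hypot(P[...,0]-.4825,P[...,1]+.2918)<.03;print("top z",np.nanmax(P[m][:,2]))
cv2.imwrite("pics/endc.png",cv2.resize(p[140:360,220:480],None,fx=2.7,fy=2.7)[:,:,::-1])
E
```

```text
rel t47.91 p [ 0.4825 -0.2918  0.0908] a0.849 F [-0.2   0.93 -0.13] M [-0.004  0.161  0.023] w0.0917 g0.0 j7 0.30
away t51.67 p [0.4106 0.3855 0.2693] a2.147 F [-0.55 -0.57 -0.11] M [-0.142 -0.004 -0.016] w0.0921 g0.0 j7 0.12
top z 0.14900677157099074
```

View pics/endc.png

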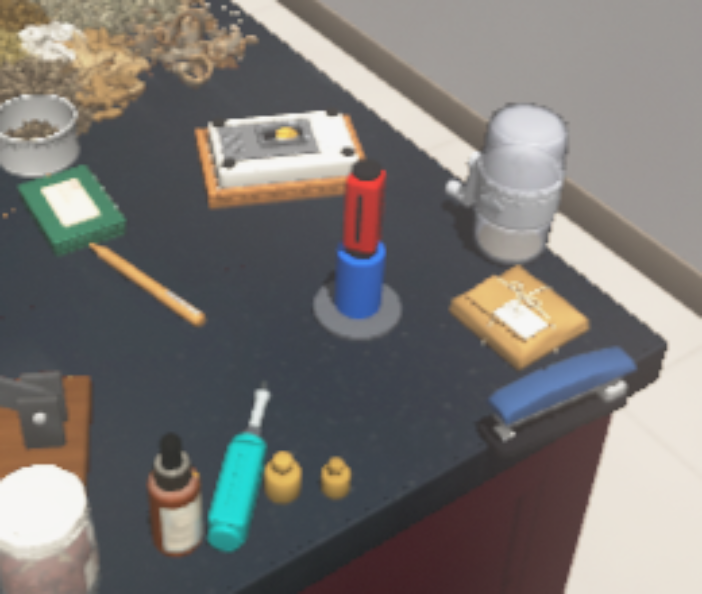

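The red driver is seated upright at (365,200), but the turquoise look-alike now lies at (240,480). I need to know when it fell and whether anything else moved.

```bash
python3 - <<'E'
from h import *
import glob
p,P=cloud("top","top2")
for f in("top0","top1","top2","side0","end"):
    g=cv2.imread(f"pics/{f}.png");h=cv2.cvtColor(g,cv2.COLOR_BGR2HSV)
    m=(h[...,0]>80)&(h[...,0]<95)&(h[...,1]>150)&(h[...,2]>110);v,u=np.nonzero(m);k=(u>280)
    print(f,k.sum(),u[k].min(),u[k].max(),v[k].min(),v[k].max())
hs=cv2.cvtColor(p,cv2.COLOR_RGB2HSV);m=(hs[...,0]>80)&(hs[...,0]<95)&(hs[...,1]>150)&(P[...,0]>.2)&(P[...,1]<-.3)
q=P[m];print(q.min(0),q.max(0),cv2.minAreaRect((q[:,:2]*1000).astype(np.float32)))
c=[cv2.imread(f"pics/top{i}.png")[210:310,340:460] for i in(0,1,2)]
cv2.imwrite("pics/cmp.png",cv2.resize(np.hstack(c),None,fx=2.2,fy=2.2,interpolation=cv2.INTER_CUBIC))
E
```

```text
top0 132 377 391 231 245
top1 372 399 434 252 276
top2 376 399 434 252 276
side0 513 311 326 233 271
end 605 297 318 301 343
[ 0.31088133 -0.48267311 -0.00312216] [ 0.36615991 -0.40241268  0.03011125] ((337.4357604980469, -444.9356994628906), (85.6568374633789, 29.956661224365234), 62.22793960571289)
```

View pics/cmp.png

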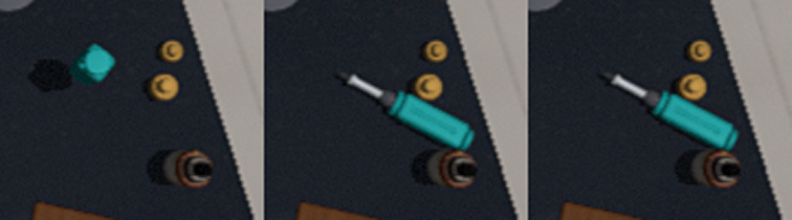

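```bash
python3 - <<'E'
from h import *
from station import workorder
st();print(workorder.finish_job())
E
```

```text
t51.77 p [0.4105 0.3857 0.2693] a2.147 F [0.22 0.53 0.03] M [-0.099  0.047  0.039] w0.0921 g0.0 j7 0.12
the job is handed in; nothing more can be done
None
```

The screw is turned home against its stop at about a 10 N push, the red driver is back upright and fully down in its stand, and the job is handed in at about 52 s; however, the turquoise look-alike, which stood free on its tip, fell over at some point before 35 s (I saw no sign of contact but didn't see it fall) and I left it lying, while the weights and dropper look unmoved.

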